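Change the spacer stack under an analyser's sample disc

ROBOT

A 7-joint arm with a two-finger parallel gripper is mounted at the origin on the work surface. World frame = base frame: x ahead of the robot, y to its left, z up, the work surface at z = 0. Lengths are in mm, angles in degrees, forces in N, time in s.
With the tool pointing down it reaches from about 350 to 900 mm from the base axis. Payload 19.9 kg.
Tool frame: the origin (TCP) lies at the very end of the fingers, on their centre line; the grasp point (between the pads) lies 19 mm behind it; z points along the fingers, y is the direction in which the jaws open and shut (so a half turn about z gives the same grasp; the last joint's range is limited). The gripper opens to 94 mm and grips with 3 to 60 N. Pads are 16 mm wide; open, the fingers measure 119 mm over their backs; the gripper's body (75 mm by 177 mm) begins 78 mm behind the grasp point.
Start: joints at [-77.664, 23.915, -0.59, 92.452, 0.269, 63.638, -3.037], TCP at [158.732, 604.486, 205.425] pointing down, gripper open.
Joint ranges: [-161.28, 161.28], [-22.2, 115.67], [-73.04, 71.86], [3.21, 147.25], [-68.34, 248.33], [10.77, 114.83], [-161.83, 161.83]. Speed limits (degrees/s): [108.29, 108.29, 136.94, 136.94, 172.46, 172.46, 172.46].

INTERFACE

Orientations are given as [roll, pitch, yaw] about the fixed x, y, z axes, in that order (R = Rz(yaw) Ry(pitch) Rx(roll)).
In Python, from workcell import bot, optics, finder gives the robot as it stands.
- The arm moves only by the tool apply_moves, never from a script. Its arguments are lists of equal length, an entry for each row: "angular": the turn, a rotation vector about the world's x, y, z in degrees, a list of three; "offset": the shift along the world's x, y, z in cm, a list of three; "fingers": the finger opening in cm, from 0 to 9.4. In form: {"angular": [[ax, ay, az], ...], "offset": [[x, y, z], ...], "fingers": [fingers, ...]}. A call has 1 to 12 rows; each row shifts and turns the commanded pose from where the row before left it; what a row does not reach is not made up. A row lasts 1/8 s, in which the tool goes at most 62.5 mm and 10.7 degrees, less where a joint would pass 70% of its speed; a pose out of reach is approached as far as the arm can. A call with a gripper value outside its range is refused whole. The fingers move at their own pace and stop on an object; "newtons" is the grip in N (left out, the last holds). Time passes only in rows, so rows that do not move let the fingers close. It gives the time, the measured TCP pose, the force and the opening at its end, in the units of the state.
- bot.read_state(): the state, without advancing time (a new reading comes with each control period).
- optics.snapshot(name): name is "side" or "top"; returns a dict with "color" (420x560x3 uint8, red, green, blue), "camera_matrix" (3x3 intrinsics, pixels), "position" and "attitude" of the camera in the world. Camera axes: x right, y down, z forward; pixel columns grow to the right and rows downward; lengths in mm; the calibration is good to about 2 mm. A picture is of the moment at which its call begins. There is no depth.
- bot.close_job(): hands the job in, once; it reports no verdict.
Trained networks look in the newest picture that a camera, given by its name, has taken for a name from the list of things; names that differ only in an ending like _2 or _b are one class to them, and where a whole thing is asked for, a point or a joint stands for the part that bears it (a point fixed in the world has none). Each returns a list of dicts, best first, with "confidence" (0 to 1); they miss things now and then, are a little off and sometimes report something else, mostly with a low value. They report only what shows in the picture. A call takes as long as a camera call.
- finder.boxes_of(camera, name): "position" ([column, row] in pixels, amid what is visible of it).
The state is a dict: "clock": time; "q": joint angles; "qvel": joint speeds; "joint_torque": joint torques, N m; "tcp_pos": TCP position; "tool_rot": TCP orientation; "wrist_force": force on the tool from outside, world axes, zero at the start; "wrist_torque": the same for the moment, N m; "gripper_width": finger opening in mm.
Only numpy, scipy, OpenCV 4.12 (cv2) and the standard library are available. Lean on these libraries where they do the work, as an engineer would, in place of code of your own. Each camera call takes 0.05 s, during which the arm holds its last target. There are 200 camera calls.

TASK

Clear the spindle first: lift the white sample disc off by its bridge handle and set it flat on the blue pad, then take the red transit sleeve off the spindle and leave it in the steel tray. Then thread every spacer ring that is there onto the spindle, one after another from the widest to the narrowest, each fully down, put the sample disc back on the spindle so that it rests level on the rings, and last of all press the green ready button. Let go of each thing once it is in place and leave the jar, tip box and tube rack alone.

Things in the scene. Friction and masses are not known exactly. Their poses are not given: they have to be found in the camera images.
- seat (a point): Centre of the upper face of the drive hub, a fixed grey disc 120 mm across and 8 mm thick on the deck. A steel spindle, 20 mm in diameter, stands upright on it, its tip 58 mm above this point (the last 6 mm are a cone narrowing to 10 mm). z up.
- disc_handle (a point): Grip point of the white sample disc: middle of its bridge handle's top bar, which runs along this frame's y, 96 mm long, 14 mm wide, 14 mm high, 46 mm clear above the disc's top, on two end posts. The disc is 160 mm across, 18 mm thick, about 0.35 kg, with a 24 mm through bore in the middle and vials round its edge. It starts over the spindle, on top of the red sleeve.
- disc_bottom (a point): Centre of the sample disc's underside, 71 mm below disc_handle; same axes, z up through the disc.
- sleeve_center (a point): Centre (half-way up) of the red plastic transit sleeve: an upright tube 48 mm in outer diameter, 24 mm bore, 40 mm tall. At the start it stands on the hub around the spindle, beneath the sample disc.
- pad_top (a point): Centre of the upper face of the fixed blue parking pad, 190 x 190 mm, 5 mm thick, on the deck.
- tray_in (a point): Centre of the inner floor of the fixed steel tray, open on top, 140 x 140 mm outside, 22 mm high, walls 4 mm; axes along its sides.
- ready (a joint): Travel of the round green ready button (36 mm across, on a white housing): 0 when up, 0.006 m fully down; a spring of about 5 N pushes it back up. It counts as pressed beyond 4 mm.
- ready_top (a point): Centre of the green button's top face; it is pressed straight down.
- ring66_center (a point): Centre (half-way up) of the blue spacer ring: flat plastic ring 66 mm in outer diameter, 24 mm bore, 14 mm thick, the same either way up; z along its axis. Starts lying on a grey mat 4 mm thick. May be absent (None from the start).
- ring58_center (a point): Centre (half-way up) of the green spacer ring: flat plastic ring 58 mm in outer diameter, 24 mm bore, 14 mm thick, the same either way up; z along its axis. Starts lying on a grey mat 4 mm thick. May be absent (None from the start).
- ring50_center (a point): Centre (half-way up) of the yellow spacer ring: flat plastic ring 50 mm in outer diameter, 24 mm bore, 14 mm thick, the same either way up; z along its axis. Starts lying on a grey mat 4 mm thick. May be absent (None from the start).
- ring42_center (a point): Centre (half-way up) of the orange spacer ring: flat plastic ring 42 mm in outer diameter, 24 mm bore, 14 mm thick, the same either way up; z along its axis. Starts lying on a grey mat 4 mm thick. May be absent (None from the start).
- ring66: The same blue 66 mm ring, origin in the centre of one flat face.
- ring58: The same green 58 mm ring, origin in the centre of one flat face.
- ring50: The same yellow 50 mm ring, origin in the centre of one flat face.
- ring42: The same orange 42 mm ring, origin in the centre of one flat face.
- sleeve: The same red sleeve, origin in the centre of its lower end.
- disc: The same sample disc, origin in the centre of its underside.
- jar: Bystander: brown reagent jar with a white cap and label, 60 mm across, 65 mm tall, origin under its centre. Leave alone.
- tips: Bystander: blue pipette-tip box, 80 x 120 mm (x, y), 55 mm tall, origin under its centre. Leave alone.
- rack: Bystander: grey tube rack with capped tubes, 50 x 160 mm (x, y), 94 mm tall, origin under its centre. Leave alone.

How it is judged (in metres and radians):
On the way, in this order (a step that is already met when the one before it is completed fails the run):
1. the sample disc is set down flat on the blue pad and let go (horizontal distance between disc_bottom and pad_top below 0.035 m and z of disc_bottom in the frame of pad_top below 0.005 m and angle between disc_bottom's own z axis and vertical below 0.06 rad and contact force between the fingers and disc below 0.1 N), for 0.3 s.
2. the red transit sleeve lies in the steel tray, let go (x of sleeve_center in the frame of tray_in between -0.064 and 0.064 m and y of sleeve_center in the frame of tray_in between -0.064 and 0.064 m and z of sleeve_center in the frame of tray_in below 0.03 m and contact force between the fingers and sleeve below 0.1 N), for 0.3 s.
3. the 66 mm ring (if present) is threaded onto the spindle, all the way down, and let go (horizontal distance between ring66_center and seat below 0.004 m and z of ring66_center in the frame of seat below 0.011 m and linear speed of ring66 below 0.03 m/s and contact force between the fingers and ring66 below 0.1 N), for 0.2 s.
4. the 58 mm ring (if present) is threaded onto the spindle, all the way down, and let go (horizontal distance between ring58_center and seat below 0.004 m and z of ring58_center in the frame of seat below 0.025 m and linear speed of ring58 below 0.03 m/s and contact force between the fingers and ring58 below 0.1 N), for 0.2 s.
5. the 50 mm ring (if present) is threaded onto the spindle, all the way down, and let go (horizontal distance between ring50_center and seat below 0.004 m and z of ring50_center in the frame of seat below 0.039 m and linear speed of ring50 below 0.03 m/s and contact force between the fingers and ring50 below 0.1 N), for 0.2 s.
6. the 42 mm ring (if present) is threaded onto the spindle, all the way down, and let go (horizontal distance between ring42_center and seat below 0.004 m and z of ring42_center in the frame of seat below 0.039 m and linear speed of ring42 below 0.03 m/s and contact force between the fingers and ring42 below 0.1 N), for 0.2 s.
7. the sample disc is back on the spindle, resting level on the rings, and let go (horizontal distance between disc_bottom and seat below 0.004 m and z of disc_bottom in the frame of seat below 0.046 m and angle between disc_bottom's own z axis and vertical below 0.06 rad and contact force between the fingers and disc below 0.1 N), for 0.3 s.
8. the ready button is pressed (value of joint ready above 0.004 m), for 0.05 s.
At the end, for the whole second after the job is handed in: All present rings on the spindle (within 4 mm of its axis, down on the hub or ring below), wider below narrower; disc on the spindle above them (within 4 mm, underside at most 46 mm above the hub, tilt under 0.06 rad); sleeve in the tray; all released and at rest (all of step 7 and x of sleeve_center in the frame of tray_in between -0.064 and 0.064 m and y of sleeve_center in the frame of tray_in between -0.064 and 0.064 m and z of sleeve_center in the frame of tray_in below 0.03 m and horizontal distance between each of ring66_center, ring58_center, ring50_center, ring42_center and seat below 0.004 m and z of ring66_center in the frame of seat below 0.011 m and linear speed of each of ring66, ring58, ring50, ring42 below 0.03 m/s and z of ring58_center in the frame of seat below 0.025 m and z of each of ring50_center, ring42_center in the frame of seat below 0.039 m and ((z of ring58_center in the frame of ring66_center above 0.009 m and angle between ring66_center's own z axis and vertical below 0.3 rad) or (z of ring58_center in the frame of ring66_center below -0.009 m and angle between ring66_center's own z axis and vertical above 2.8 rad)) and ((z of ring50_center in the frame of ring66_center above 0.009 m and angle between ring66_center's own z axis and vertical below 0.3 rad) or (z of ring50_center in the frame of ring66_center below -0.009 m and angle between ring66_center's own z axis and vertical above 2.8 rad)) and ((z of ring42_center in the frame of ring66_center above 0.009 m and angle between ring66_center's own z axis and vertical below 0.3 rad) or (z of ring42_center in the frame of ring66_center below -0.009 m and angle between ring66_center's own z axis and vertical above 2.8 rad)) and ((z of ring50_center in the frame of ring58_center above 0.009 m and angle between ring58_center's own z axis and vertical below 0.3 rad) or (z of ring50_center in the frame of ring58_center below -0.009 m and angle between ring58_center's own z axis and vertical above 2.8 rad)) and ((z of ring42_center in the frame of ring58_center above 0.009 m and angle between ring58_center's own z axis and vertical below 0.3 rad) or (z of ring42_center in the frame of ring58_center below -0.009 m and angle between ring58_center's own z axis and vertical above 2.8 rad)) and ((z of ring42_center in the frame of ring50_center above 0.009 m and angle between ring50_center's own z axis and vertical below 0.3 rad) or (z of ring42_center in the frame of ring50_center below -0.009 m and angle between ring50_center's own z axis and vertical above 2.8 rad)) and linear speed of each of disc, sleeve below 0.02 m/s); the robot touches nothing.
It fails at once if the reagent jar is moved more than 30 mm or tipped over (distance of jar from where it was at the start of the episode above 0.03 m or angle between jar's own z axis and vertical above 0.5 rad).
It fails at once if the pipette-tip box is moved more than 30 mm or tipped over (distance of tips from where it was at the start of the episode above 0.03 m or angle between tips's own z axis and vertical above 0.5 rad).
It fails at once if the tube rack is moved more than 30 mm or tipped over (distance of rack from where it was at the start of the episode above 0.03 m or angle between rack's own z axis and vertical above 0.5 rad).
Of ring66, ring58, ring50, ring42 only 2 to 3 are there at a start; the rules pass over those that are not, and their reading is None.
At some moment in a run one of ring66, ring58, ring50, ring42 may be knocked a few centimetres aside while the robot is not near it.
Once in a run the grip may slacken for a moment while it holds something.
It also fails if it takes over 200 s, if anything falls off the work surface, if the arm or the gripper's body presses on something with over 40 N, if the wrist force passes 120 N, or if a joint passes its speed limit or range.

## Working session

There is one attempt and no reset: what is moved stays moved. The work goes in short steps, Python scripts to look and compute and a tool call to move; the robot and the scene stay as the last step left them, time stands still between calls to the robot, and variables do not carry over. Pictures are saved under pics/ and viewed, about 12 in all and at most 16, crops included, and the job is handed in when it is done.

Besides the shell and the picture viewer there is one more tool, called after "Call:" as name(argument=value, ...), one argument or row to a line, values as JSON. apply_moves: Moves the arm, as the interface text tells. Its arguments: {"type":"object","properties":{"angular":{"type":"array"},"offset":{"type":"array"},"fingers":{"type":"array"},"newtons":{"type":"number"}},"required":["angular","offset","fingers"]}

```bash
mkdir -p pics; ls
cat > h.py <<'E'
import numpy as np, cv2
from scipy.spatial.transform import Rotation as R
from workcell import bot, optics, finder
def snap(c, fn=None):
    s=optics.snapshot(c)
    if fn: cv2.imwrite('pics/'+fn, s['color'][:,:,::-1])
    return s
def rot(s):
    a=np.array(s['attitude'],float)
    return a if a.shape==(3,3) else (R.from_euler('xyz',a,degrees=True).as_matrix() if a.size==3 else R.from_quat(a).as_matrix())
def ray(s,p):
    K=np.array(s['camera_matrix']); return np.array(s['position']), rot(s)@np.linalg.solve(K,[p[0],p[1],1])
def atz(s,p,z):
    o,d=ray(s,p); return o+d*(z-o[2])/d[2]
def proj(s,P):
    K=np.array(s['camera_matrix']); c=rot(s).T@(np.array(P,float)-s['position']); u=K@c; return u[:2]/u[2]
def tri(l):
    A=np.zeros((3,3));b=np.zeros(3)
    for s,p in l:
        o,d=ray(s,p);d=d/np.linalg.norm(d);M=np.eye(3)-np.outer(d,d);A+=M;b+=M@o
    return np.linalg.solve(A,b)
E
python3 - <<'E'
from h import *
for c in ('side','top'):
    s=snap(c,c+'0.png'); print(c,s['position'],s['attitude'],s['camera_matrix'])
    for n in ['seat','disc_handle','disc_bottom','sleeve_center','pad_top','tray_in','ready_top','ring66_center','ring58_center','ring50_center','ring42_center','jar','tips','rack']:
        print(n,[(np.round(d['position'],1).tolist(),round(d['confidence'],2)) for d in finder.boxes_of(c,n)[:2]])
print(bot.read_state())
E
```

```text
pics
side [  442.36213286 -1158.31808953   788.33288887] [-120.2455245    -1.03142444   -5.59812239] [[478.36865387   0.         288.52382367]
 [  0.         478.36865387 212.51112302]
 [  0.           0.           1.        ]]
seat [([275.9, 246.1], 0.57), ([277.0, 220.5], 0.35)]
disc_handle [([272.4, 216.9], 0.8), ([237.3, 188.9], 0.52)]
disc_bottom [([277.4, 221.4], 0.76)]
sleeve_center [([215.3, 225.2], 0.51), ([276.0, 247.8], 0.18)]
pad_top [([308.9, 201.1], 0.56)]
tray_in []
ready_top [([329.0, 272.7], 0.57), ([279.9, 297.4], 0.33)]
ring66_center [([278.8, 294.8], 0.72), ([277.5, 245.3], 0.36)]
ring58_center [([220.4, 336.6], 0.77)]
ring50_center [([309.1, 203.6], 0.67)]
ring42_center []
jar [([370.8, 304.9], 0.8)]
tips [([213.9, 224.9], 0.9)]
rack [([362.0, 224.1], 0.87)]
top [ 435.86059238    4.16008776 1178.62364291] [-1.72572983e+02  3.60698065e-02 -8.99526649e+01] [[491.81425843   0.         269.99828922]
 [  0.         491.81425843 203.26866776]
 [  0.           0.           1.        ]]
seat []
disc_handle [([255.7, 220.3], 0.88), ([250.6, 115.9], 0.55)]
disc_bottom [([2
[... 404 characters left out ...]
.34)]
{'clock': 1.5, 'q': array([-77.663371  ,  23.91440841,  -0.58916626,  92.45280262,
         0.26969352,  63.63731139,  -3.03813998]), 'qvel': array([ 0.04700953,  0.02067634,  0.03640432,  0.10823436, -0.12970962,
        0.0186032 ,  0.0251113 ]), 'joint_torque': array([ 1.42873332e-04, -8.51015139e+01,  6.38171062e-01, -4.26284158e+01,
       -4.88533813e-02,  1.36715441e-02,  7.56509598e-05]), 'tcp_pos': array([158.75654922, 604.48424661, 205.43199127]), 'tool_rot': array([-1.79997000e+02,  2.97442306e-03,  1.65283594e+02]), 'wrist_force': array([-0.13626796, -0.34600176, -0.06160927]), 'wrist_torque': array([ 0.00743285, -0.02077134,  0.02190203]), 'gripper_width': 94.079970712393}
```

View pics/top0.png

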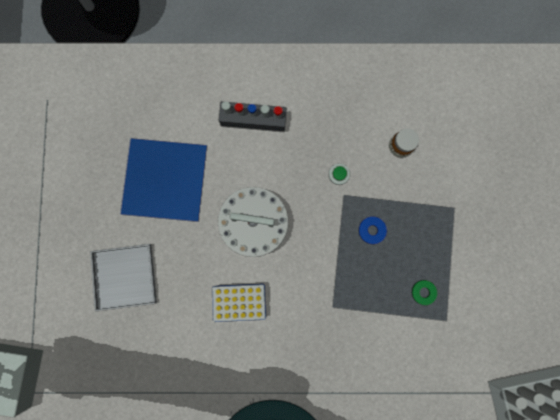

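View pics/side0.png

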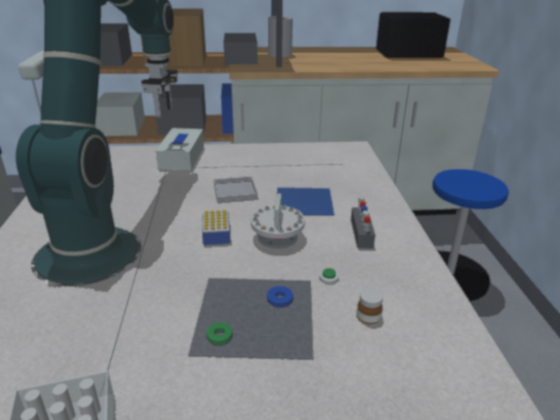

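The top view shows the disc with its handle at about (253,218), the blue ring at (372,230), the green ring at (425,293), the pad at (164,179), the tray at (124,277) and the button at (340,174). Only the 66 and 58 mm rings are present. Next I'll measure them more precisely.

```bash
cat >> h.py <<'E'
def mask(s,kind,roi):
    h=cv2.cvtColor(s['color'],cv2.COLOR_RGB2HSV).astype(int);H,S,V=h[...,0],h[...,1],h[...,2]
    m={'blue':(H>100)&(H<125)&(S>130)&(V>50),'green':(H>55)&(H<85)&(S>110)&(V>40),'red':((H<8)|(H>172))&(S>120)&(V>50),'white':(S<50)&(V>165)}[kind]
    r=np.zeros(m.shape,bool);x0,y0,x1,y1=roi;r[y0:y1,x0:x1]=1
    return (m&r).astype(np.uint8)
def blob(m):
    n,l,st,c=cv2.connectedComponentsWithStats(m)
    i=1+np.argmax(st[1:,4]);cn=cv2.findContours((l==i).astype(np.uint8),cv2.RETR_EXTERNAL,cv2.CHAIN_APPROX_NONE)[0]
    cn=max(cn,key=len);x,y,w,hh=st[i][:4]
    return dict(area=int(st[i,4]),cen=c[i],rect=cv2.minAreaRect(cn),ell=cv2.fitEllipse(cn),box=(x,y,w,hh),cn=cn)
E
python3 - <<'E'
from h import *
t=snap('top');d=snap('side')
r=lambda a:np.round(a,1).tolist()
for nm,k,rt,rs,z in [('b66','blue',(350,210,400,250),(262,280,300,312),18),('g58','green',(405,272,445,312),(200,320,240,350),18),('btn','green',(325,160,355,190),(315,262,345,285),None),('pad','blue',(100,125,220,230),(265,180,345,220),5)]:
    for s,ro in ((t,rt),(d,rs)):
        try:
            b=blob(mask(s,k,ro));print(nm,b['area'],r(b['ell'][0]),r(b['ell'][1]),b['box'],'pos',r(atz(s,b['ell'][0],z or 25)))
            if nm=='pad': print(r(b['rect'][0]),b['rect'][2],r(atz(s,b['rect'][0],5)), [r(atz(s,p,5)) for p in cv2.boxPoints(b['rect'])])
        except Exception as e: print(nm,e)
for n,(s,roi) in {'top':(t,(205,175,305,265)),'side':(d,(235,185,325,255))}.items():
    x0,y0,x1,y1=roi
    cv2.imwrite(f'pics/disc_{n}.png',cv2.resize(s['color'][y0:y1,x0:x1,::-1],None,fx=6,fy=6,interpolation=cv2.INTER_CUBIC))
E
```

```text
b66 531 [372.3, 229.9] [26.4, 27.2] (np.int32(359), np.int32(217), np.int32(28), np.int32(27)) pos [523.9, -236.7, 18.0]
b66 385 [279.5, 295.8] [19.0, 25.0] (np.int32(267), np.int32(286), np.int32(26), np.int32(20)) pos [523.2, -248.0, 18.0]
g58 423 [424.0, 292.1] [23.6, 24.9] (np.int32(412), np.int32(280), np.int32(25), np.int32(25)) pos [379.1, -353.3, 18.0]
g58 345 [219.1, 332.7] [19.1, 23.9] (np.int32(207), np.int32(323), np.int32(25), np.int32(21)) pos [378.9, -362.9, 18.0]
btn 141 [339.4, 173.0] [12.4, 12.7] (np.int32(333), np.int32(167), np.int32(14), np.int32(13)) pos [659.2, -160.5, 25.0]
btn 71 [328.9, 272.7] [7.2, 10.4] (np.int32(324), np.int32(269), np.int32(11), np.int32(8)) pos [658.5, -174.2, 25.0]
pad 5757 [163.6, 179.6] [87.4, 89.7] (np.int32(121), np.int32(139), np.int32(85), np.int32(82)) pos [646.5, 262.7, 5.0]
[163.2, 179.3] 6.115502834320068 [647.2, 263.7, 5.0] [[564.5, 363.0, 5.0], [751.9, 350.5, 5.0], [731.4, 162.5, 5.0], [544.8, 178.7, 5.0]]
pad 1035 [308.8, 200.2] [24.4, 56.8] (np.int32(279), np.int32(189), np.int32(54), np.int32(25)) pos [664.7, 255.9, 5.0]
[305.5, 201.0] 90.0 [652.6, 250.9, 5.0] [[569.9, 344.6, 5.0], [758.4, 332.7, 5.0], [728.5, 165.0, 5.0], [556.3, 176.5, 5.0]]
```

View pics/disc_top.png

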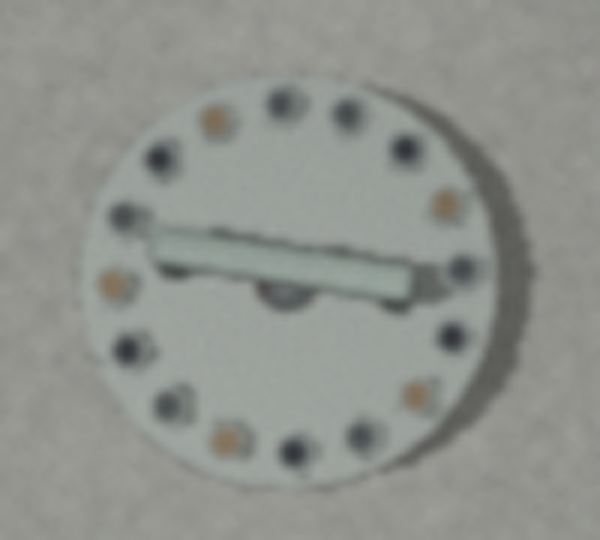

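View pics/disc_side.png

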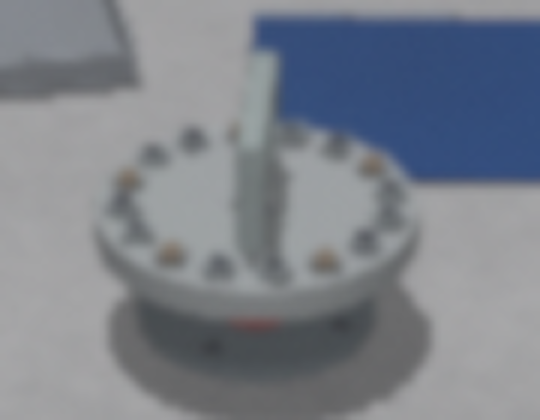

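Run:
```python
from h import *
t=snap('top');d=snap('side')
r=lambda a:np.round(a,1).tolist()
f=lambda x,y,o:np.array([(x+.5)/6-.5+o[0],(y+.5)/6-.5+o[1]])
T=(205,175);S=(235,185)
print('disc top centre',r(atz(t,f(290,282,T),64)))
l,rr=atz(t,f(153,247,T),126),atz(t,f(411,283,T),126)
print('bar',r(l),r(rr),r((l+rr)/2),np.linalg.norm(l-rr),np.degrees(np.arctan2((l-rr)[1],(l-rr)[0])))
print('side disc top plane',r(atz(d,f(257,207,S),66)))
print('side bar far/near', r(atz(d,f(266,52,S),126)), r(atz(d,f(256,148,S),126)))
print('tray',r(atz(t,(124.5,276.5),22)),r(atz(t,(92,247),22)),r(atz(t,(152,244),22)))
print('btn tri',tri([(t,(339.4,173.0)),(d,(328.9,272.7))]))
print('rack/jar',r(atz(t,(254,107),94)),r(atz(t,(405,138),65)),r(atz(t,(239,302),55)))
```

```text
disc top centre [539.1, 43.8, 64.0]
bar [545.9, 90.8, 126.0] [533.1, -1.7, 126.0] [539.5, 44.5, 126.0] 93.40230983267791 82.07187759437721
side disc top plane [540.0, 37.7, 66.0]
side bar far/near [547.8, 85.4, 126.0] [535.5, -8.8, 126.0]
tray [414.5, 343.4, 22.0] [482.9, 422.3, 22.0] [490.0, 281.8, 22.0]
btn tri [ 661.20253962 -161.81133283   15.29536933]
rack/jar [798.8, 41.7, 94.0] [734.2, -308.5, 65.0] [358.7, 74.4, 55.0]
```

Call:
apply_moves(
  angular=[
    [0, 0, -6.94],
    [0, 0, -6.94],
    [0, 0, -6.94],
    [0, 0, -6.94],
    [0, 0, -6.94],
    [0, 0, -6.94],
    [0, 0, -6.94],
    [0, 0, -6.94],
    [0, 0, -6.94],
    [0, 0, -6.94],
    [0, 0, -6.94],
    [0, 0, -6.94],
  ],
  offset=[
    [3.18, -4.68, 0],
    [3.18, -4.68, 0],
    [3.18, -4.68, 0],
    [3.18, -4.68, 0],
    [3.18, -4.68, 0],
    [3.18, -4.68, 0],
    [3.18, -4.68, 0],
    [3.18, -4.68, 0],
    [3.18, -4.68, 0],
    [3.18, -4.68, 0],
    [3.18, -4.68, 0],
    [3.18, -4.68, 0],
  ],
  fingers=[6, 6, 6, 6, 6, 6, 6, 6, 6, 6, 6, 6],
  newtons=40,
)

```text
clock: 3.2
tcp_pos: [541.3, 41.4, 205.7]
tool_rot: [180.0, -0.0, 81.8]
wrist_force: [0.1, 1.1, 0.2]
gripper_width: 59.9
```

Call:
apply_moves(
  angular=[
    [0, 0, 0],
    [0, 0, 0],
    [0, 0, 0],
    [0, 0, 0],
    [0, 0, 0],
    [0, 0, 0],
    [0, 0, 0],
    [0, 0, 0],
  ],
  offset=[
    [0, 0, -4],
    [0, 0, -4],
    [0, 0, -2.57],
    [0, 0, 0],
    [0, 0, 0],
    [0, 0, 0],
    [0, 0, 0],
    [0, 0, 0],
  ],
  fingers=[6, 6, 6, 1, 1, 1, 1, 1],
  newtons=40,
)

```text
clock: 4.2
tcp_pos: [540.5, 43.0, 100.1]
tool_rot: [180.0, -0.0, 82.0]
wrist_force: [-0.9, 0.2, 3.3]
gripper_width: 14.1
```

Run:
```python
from h import *
d=snap('side');t=snap('top')
a=cv2.resize(d['color'][130:270,215:355,::-1],None,fx=4,fy=4,interpolation=cv2.INTER_CUBIC)
print(bot.read_state()['gripper_width'],bot.read_state()['wrist_force'])
cv2.imwrite('pics/grip1.png',a)
```

```text
13.758716962304845 [-1.58933365 -0.05473284  6.14725234]
```

View pics/grip1.png

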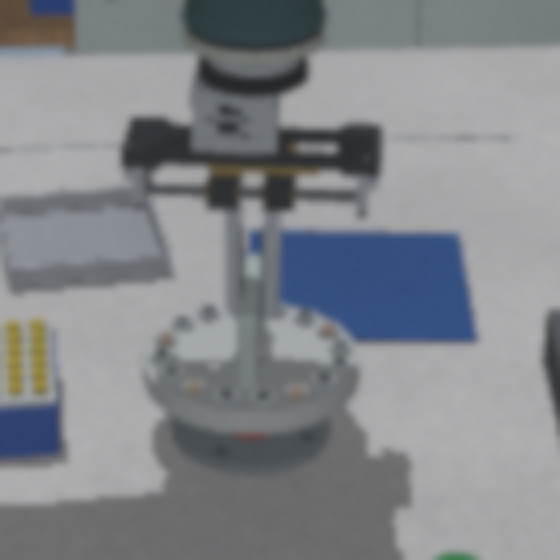

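The handle is gripped (14 mm opening). Next: lift and look.

Call:
apply_moves(
  angular=[
    [0, 0, 0],
    [0, 0, 0],
    [0, 0, 0],
    [0, 0, 0],
  ],
  offset=[
    [0, 0, 1],
    [0, 0, 1.5],
    [0, 0, 2],
    [0, 0, 0],
  ],
  fingers=[1, 1, 1, 1],
  newtons=60,
)

```text
clock: 4.8
tcp_pos: [541.2, 43.0, 146.4]
tool_rot: [179.9, -0.1, 82.0]
wrist_force: [-0.1, -0.2, -3.5]
gripper_width: 13.5
```

Run:
```python
from h import *
d=snap('side');s=bot.read_state();print(s['tcp_pos'],s['wrist_force'],s['gripper_width'])
b=blob(mask(d,'red',(255,220,300,270)));print(b['area'],b['box'],b['ell'])
```

```text
[540.6137073   43.0629078  145.35014176] [-0.36272749 -0.52820148 -3.5583633 ] 13.501924904220967
163 (np.int32(271), np.int32(226), np.int32(14), np.int32(13)) ((277.43975830078125, 231.68182373046875), (13.151896476745605, 14.952249526977539), 84.70043182373047)
```

Call:
apply_moves(
  angular=[
    [0, 0, 0],
    [0, 0, 0],
    [0, 0, 0],
    [0, 0, 0],
    [0, 0, 0],
    [0, 0, 0],
    [0, 0, 0],
    [0, 0, 0],
    [0, 0, 0],
    [0, 0, 0],
    [0, 0, 0],
    [0, 0, 0],
  ],
  offset=[
    [1, 2, 0],
    [1.5, 3, 0],
    [1.8, 3.6, 0],
    [1.8, 3.6, 0],
    [1.8, 3.6, 0],
    [1.5, 3, 0],
    [0.9, 1.8, 0],
    [0.5, 0.9, 0],
    [0, 0, 0],
    [0, 0, -3],
    [0, 0, -3],
    [0, 0, -1.5],
  ],
  fingers=[1, 1, 1, 1, 1, 1, 1, 1, 1, 1, 1, 1],
  newtons=60,
)

```text
clock: 6.35
tcp_pos: [647.5, 256.8, 68.3]
tool_rot: [-179.9, 0.1, 82.0]
wrist_force: [0.6, -0.7, -4.0]
gripper_width: 13.5
```

Run:
```python
from h import *
d=snap('side');s=bot.read_state();print(s['tcp_pos'],s['tool_rot'],s['wrist_force'],s['gripper_width'])
cv2.imwrite('pics/pad1.png',cv2.resize(d['color'][100:260,230:390,::-1],None,fx=3.5,fy=3.5,interpolation=cv2.INTER_CUBIC))
b=blob(mask(d,'red',(255,220,300,270)));print(b['area'],b['box'],b['ell'])
```

```text
[647.15761895 256.79396274  67.00257225] [-1.79853391e+02  1.04773222e-01  8.19635758e+01] [-0.48894443 -0.79644914 -5.43707187] 13.293168515116193
187 (np.int32(270), np.int32(222), np.int32(15), np.int32(17)) ((277.4195861816406, 229.85459899902344), (14.67734432220459, 17.4052791595459), 0.7222155928611755)
```

View pics/pad1.png

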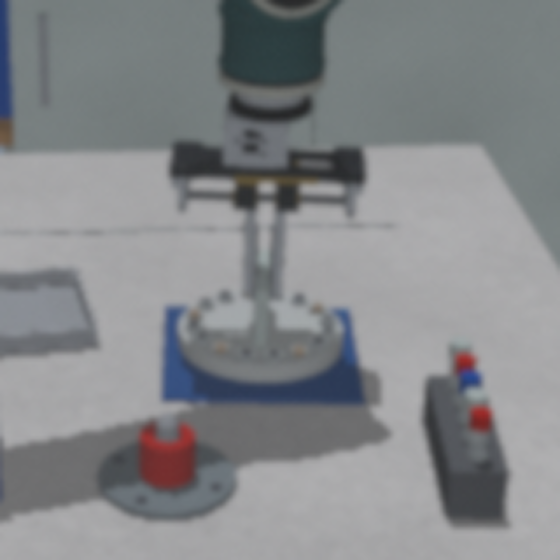

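The disc is level over the pad, and the sleeve stays on the hub at crop (168,450). Lower gently.

Call:
apply_moves(
  angular=[
    [0, 0, 0],
    [0, 0, 0],
    [0, 0, 0],
  ],
  offset=[
    [0, 0, -0.5],
    [0, 0, -0.4],
    [0, 0, 0],
  ],
  fingers=[1, 1, 1],
)

```text
clock: 6.78
tcp_pos: [648.5, 257.9, 61.1]
tool_rot: [180.0, -0.0, 82.0]
wrist_force: [0.2, -0.0, -2.6]
gripper_width: 13.7
```

Call:
apply_moves(
  angular=[
    [0, 0, 0],
    [0, 0, 0],
    [0, 0, 0],
  ],
  offset=[
    [0, 0, -0.2],
    [0, 0, -0.2],
    [0, 0, 0],
  ],
  fingers=[1, 1, 1],
)

```text
clock: 7.15
tcp_pos: [648.4, 258.0, 57.2]
tool_rot: [180.0, -0.0, 82.0]
wrist_force: [-2.7, 0.1, 3.8]
gripper_width: 13.6
```

Call:
apply_moves(
  angular=[
    [0, 0, 0],
    [0, 0, 0],
    [0, 0, 0],
    [0, 0, 0],
    [0, 0, 0],
    [0, 0, 0],
    [0, 0, 0],
    [0, 0, 0],
    [0, 0, 0],
  ],
  offset=[
    [0, 0, 0],
    [0, 0, 0],
    [0, 0, 0],
    [0, 0, 0],
    [0, 0, 0],
    [0, 0, 4],
    [0, 0, 4],
    [0, 0, 4],
    [0, 0, 0],
  ],
  fingers=[5, 5, 5, 5, 5, 5, 5, 5, 8],
)

```text
clock: 8.28
tcp_pos: [649.8, 258.2, 180.1]
tool_rot: [179.8, -0.2, 82.0]
wrist_force: [0.4, -0.3, -0.9]
gripper_width: 56.9
```

Run:
```python
from h import *
d=snap('side');t=snap('top');s=bot.read_state();print(s['tcp_pos'],s['wrist_force'],s['gripper_width'])
r=lambda a:np.round(a,1).tolist()
b=blob(mask(d,'red',(255,210,300,270)));print(b['area'],b['box'],r(b['ell'][0]))
m=mask(t,'red',(220,190,290,250));b=blob(m);print(b['area'],b['box'],r(b['ell'][0]),r(atz(t,b['ell'][0],48)))
a=cv2.resize(d['color'][170:260,230:350,::-1],None,fx=5,fy=5,interpolation=cv2.INTER_CUBIC)
c=cv2.resize(t['color'][190:260,210:310,::-1],None,fx=6,fy=5,interpolation=cv2.INTER_CUBIC)[:150*2]
c=cv2.resize(t['color'][200:250,210:310,::-1],(600,300),interpolation=cv2.INTER_CUBIC)
cv2.imwrite('pics/sl.png',np.vstack([a[:300],c]) if False else np.vstack([cv2.resize(d['color'][205:255,230:330,::-1],(600,300),interpolation=cv2.INTER_CUBIC),c]))
```

```text
[648.20925162 258.01196404 176.59416102] [-0.94701935  0.18247478 -0.88859645] 64.17616231782598
172 (np.int32(271), np.int32(223), np.int32(14), np.int32(16)) [277.5, 230.6]
261 (np.int32(243), np.int32(212), np.int32(21), np.int32(21)) [253.1, 222.1] [539.5, 44.0, 48.0]
```

View pics/sl.png

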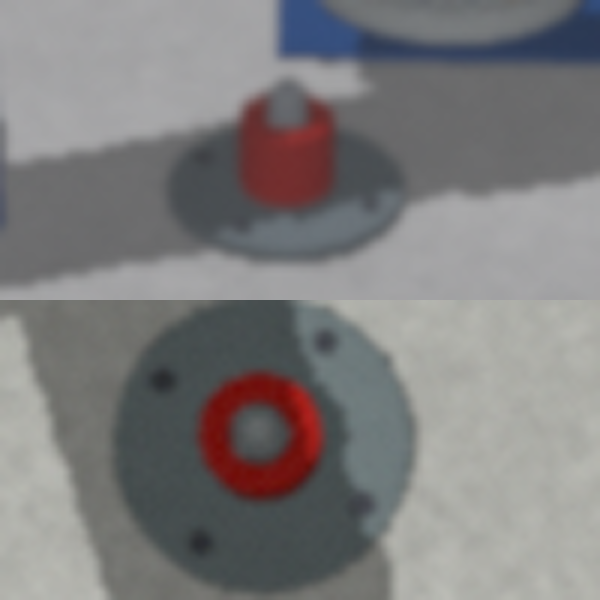

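The red sleeve stands on the hub with the spindle tip showing at top pixel (253,222). The disc sits on the pad. Moving over the sleeve.

Call:
apply_moves(
  angular=[
    [0, 0, 0],
    [0, 0, 0],
    [0, 0, 0],
    [0, 0, 0],
    [0, 0, 0],
    [0, 0, 0],
    [0, 0, 0],
    [0, 0, 0],
    [0, 0, 0],
    [0, 0, 0],
    [0, 0, 0],
  ],
  offset=[
    [-1.9, -3.6, 0],
    [-2.2, -4.5, 0],
    [-2.2, -4.5, 0],
    [-2.2, -4.5, 0],
    [-1.9, -3.6, 0],
    [-0.45, -0.9, 0],
    [0, 0, -4],
    [0, 0, -5],
    [0, 0, -2.3],
    [0, 0, 0],
    [0, 0, 0],
  ],
  fingers=[8, 8, 8, 8, 8, 8, 8, 8, 8, 8, 8],
  newtons=40,
)

```text
clock: 9.75
tcp_pos: [540.3, 42.1, 64.4]
tool_rot: [180.0, -0.0, 82.0]
wrist_force: [0.4, -0.3, 0.5]
gripper_width: 79.8
```

Run:
```python
from h import *
d=snap('side');s=bot.read_state();print(s['tcp_pos'],s['tool_rot'],s['wrist_force'],s['gripper_width'])
for z in (0,20): print(proj(d,s['tcp_pos']+[0,0,z]))
P=s['tcp_pos']
for sg in (-1,1): print(proj(d,P+sg*40*np.array([np.cos(np.radians(-8)),np.sin(np.radians(-8)),0])))
cv2.imwrite('pics/sl2.png',cv2.resize(d['color'][165:255,225:335,::-1],None,fx=6,fy=6,interpolation=cv2.INTER_CUBIC))
```

```text
[540.47455567  42.15415695  64.62622015] [ 1.79939716e+02 -2.09758257e-02  8.20258319e+01] [ 0.76471207  0.11897607 -0.47349511] 80.06812855073817
[277.46058356 218.69742977]
[277.50416981 212.81666206]
[263.8716721  218.19383629]
[291.07051897 219.20180237]
```

View pics/sl2.png

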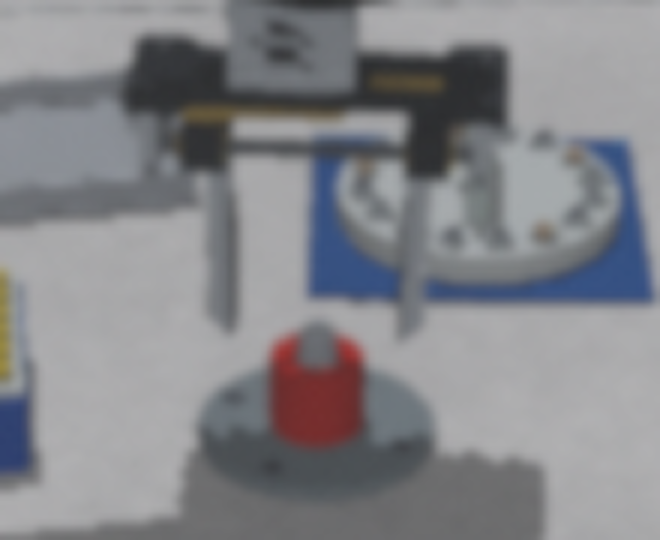

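Fingers straddle the sleeve (tips at crop (235,330) and (402,338), sleeve at (318,400)) centred as predicted.

Call:
apply_moves(
  angular=[
    [0, 0, 0],
    [0, 0, 0],
    [0, 0, 0],
    [0, 0, 0],
    [0, 0, 0],
    [0, 0, 0],
    [0, 0, 0],
    [0, 0, 0],
  ],
  offset=[
    [0, 0, -2.5],
    [0, 0, -2.5],
    [0, 0, 0],
    [0, 0, 0],
    [0, 0, 0],
    [0, 0, 0],
    [0, 0, 0],
    [0, 0, 0],
  ],
  fingers=[8, 8, 4, 4, 4, 4, 4, 4],
  newtons=40,
)

```text
clock: 10.8
tcp_pos: [540.4, 42.1, 14.6]
tool_rot: [179.9, -0.0, 82.0]
wrist_force: [-2.8, 1.4, 11.1]
gripper_width: 46.4
```

Call:
apply_moves(
  angular=[
    [0, 0, 0],
    [0, 0, 0],
    [0, 0, 0],
    [0, 0, 0],
    [0, 0, 0],
    [0, 0, 0],
  ],
  offset=[
    [0, 0, 0.5],
    [0, 0, 1.5],
    [0, 0, 2],
    [0, 0, 2],
    [0, 0, 1.7],
    [0, 0, 0],
  ],
  fingers=[4, 4, 4, 4, 4, 4],
  newtons=50,
)

```text
clock: 11.55
tcp_pos: [540.6, 42.1, 92.1]
tool_rot: [179.9, -0.1, 82.0]
wrist_force: [0.0, -0.0, -1.3]
gripper_width: 46.9
```

Run:
```python
from h import *
d=snap('side');t=snap('top');s=bot.read_state();print(s['tcp_pos'],s['wrist_force'],s['gripper_width'])
r=lambda a:np.round(a,1).tolist()
b=blob(mask(d,'red',(245,170,310,270)));print(b['area'],b['box'],r(b['ell'][0]),proj(d,s['tcp_pos']+[0,0,14]))
# tray floor: side & top corners via lines
cv2.imwrite('pics/tr.png',np.hstack([cv2.resize(t['color'][230:325,75:175,::-1],(400,380),interpolation=cv2.INTER_CUBIC),cv2.resize(d['color'][165:215,205:265,::-1],(400,380),interpolation=cv2.INTER_CUBIC)]))
```

```text
[539.65613008  42.01801131  90.53541776] [ 0.52514908 -0.57181232 -0.74621458] 46.302884145727525
224 (np.int32(271), np.int32(198), np.int32(14), np.int32(18)) [277.6, 206.4] [277.26983532 206.91000086]
```

View pics/tr.png

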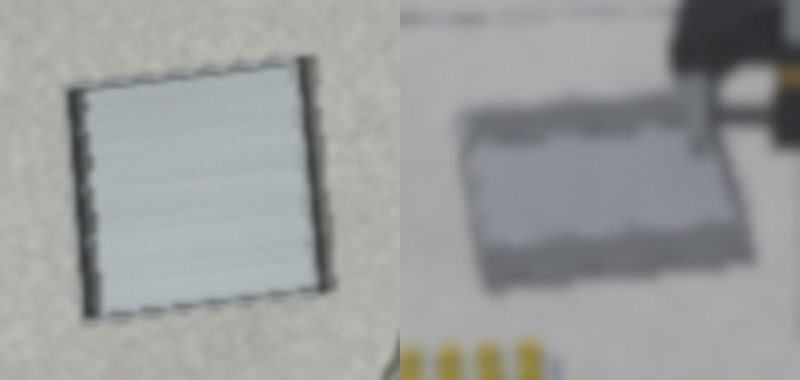

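Call:
apply_moves(
  angular=[
    [0, 0, 0],
    [0, 0, 0],
    [0, 0, 0],
    [0, 0, 0],
    [0, 0, 0],
    [0, 0, 0],
    [0, 0, 0],
    [0, 0, 0],
    [0, 0, 0],
    [0, 0, 0],
    [0, 0, 0],
    [0, 0, 0],
  ],
  offset=[
    [-0.8, 2, 0],
    [-1.6, 3.8, 0],
    [-1.8, 4.2, 0],
    [-1.8, 4.2, 0],
    [-1.8, 4.2, 0],
    [-1.8, 4.2, 0],
    [-1.6, 3.8, 0],
    [-1.1, 2.5, 0],
    [-0.5, 1.2, 0],
    [0, 0, -2],
    [0, 0, -2.5],
    [0, 0, -2],
  ],
  fingers=[4, 4, 4, 4, 4, 4, 4, 4, 4, 4, 4, 4],
  newtons=50,
)

```text
clock: 13.15
tcp_pos: [412.0, 341.7, 24.5]
tool_rot: [-180.0, 0.1, 81.9]
wrist_force: [-0.3, -0.1, -0.4]
gripper_width: 46.7
```

Call:
apply_moves(
  angular=[
    [0, 0, 0],
    [0, 0, 0],
    [0, 0, 0],
    [0, 0, 0],
  ],
  offset=[
    [0, 0, 0],
    [0, 0, -0.5],
    [0, 0, -0.5],
    [0, 0, 0],
  ],
  fingers=[4, 4, 4, 4],
)

```text
clock: 13.65
tcp_pos: [411.8, 342.9, 15.7]
tool_rot: [-180.0, -0.0, 82.0]
wrist_force: [-0.6, 0.6, -0.8]
gripper_width: 46.7
```

Run:
```python
from h import *
d=snap('side');s=bot.read_state();print(s['tcp_pos'],s['wrist_force'],s['gripper_width'])
cv2.imwrite('pics/tr2.png',cv2.resize(d['color'][120:220,190:290,::-1],None,fx=5,fy=5,interpolation=cv2.INTER_CUBIC))
```

```text
[411.87918983 342.91993869  15.8843358 ] [ 0.0203569   0.55728302 -0.10558758] 47.00608400716479
```

View pics/tr2.png

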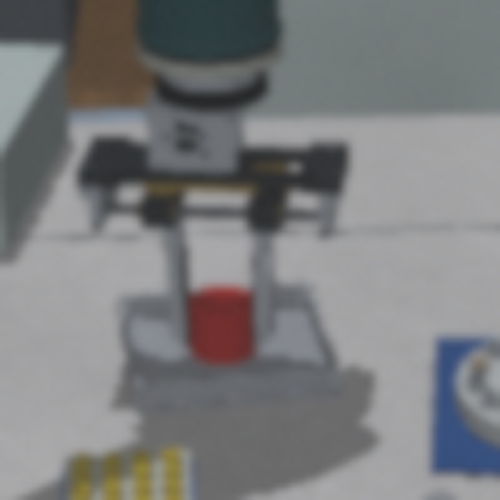

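Sleeve is inside the tray walls, just above the floor.

Call:
apply_moves(
  angular=[
    [0, 0, 0],
    [0, 0, 0],
    [0, 0, 0],
  ],
  offset=[
    [0, 0, -0.2],
    [0, 0, -0.2],
    [0, 0, 0],
  ],
  fingers=[4, 4, 4],
)

```text
clock: 14.08
tcp_pos: [411.8, 342.8, 11.6]
tool_rot: [-180.0, 0.0, 82.0]
wrist_force: [0.1, 0.3, -0.7]
gripper_width: 46.5
```

Call:
apply_moves(
  angular=[
    [0, 0, 0],
    [0, 0, 0],
    [0, 0, 0],
  ],
  offset=[
    [0, 0, -0.15],
    [0, 0, -0.1],
    [0, 0, 0],
  ],
  fingers=[4, 4, 4],
)

```text
clock: 14.45
tcp_pos: [411.9, 343.0, 10.5]
tool_rot: [-180.0, -0.0, 82.0]
wrist_force: [-9.9, -6.9, 34.1]
gripper_width: 46.8
```

Call:
apply_moves(
  angular=[
    [0, 0, 0],
    [0, 0, 0],
    [0, 0, 0],
    [0, 0, 0],
    [0, 0, 0],
    [0, 0, 0],
    [0, 0, 0],
    [0, 0, 0],
    [0, 0, 0],
  ],
  offset=[
    [0, 0, 0.1],
    [0, 0, 0],
    [0, 0, 0],
    [0, 0, 0],
    [0, 0, 2],
    [0, 0, 4],
    [0, 0, 5],
    [0, 0, 3],
    [0, 0, 0],
  ],
  fingers=[7, 7, 7, 7, 7, 7, 7, 7, 9],
)

```text
clock: 15.58
tcp_pos: [412.6, 343.7, 152.2]
tool_rot: [179.9, -0.2, 82.0]
wrist_force: [0.2, -0.2, -0.2]
gripper_width: 76.9
```

Run:
```python
from h import *
d=snap('side');t=snap('top');s=bot.read_state();print(s['tcp_pos'],s['wrist_force'],s['gripper_width'],s['q'])
r=lambda a:np.round(a,1).tolist()
b=blob(mask(d,'red',(200,140,300,250)));print('sleeve',b['area'],b['box'],r(atz(d,b['ell'][0],24)))
for nm,k,rt,rs,D in [('b66','blue',(300,190,480,340),(190,280,330,360),66),('g58','green',(300,200,480,340),(190,285,310,360),58)]:
    for s,ro in ((t,rt),(d,rs)):
        b=blob(mask(s,k,ro));c=b['ell'][0];print(nm,b['area'],r(c),r(b['ell'][1]),r(atz(s,c,18)),r(atz(s,c,12)))
print('tip',r(atz(t,(252.9,221.8),64)),r(atz(d,(278,219.6),66)))
for n in ['ring66_center','ring58_center','ring50_center','ring42_center']: print([(r(x['position']),round(x['confidence'],2)) for x in finder.boxes_of('top',n)[:2]])
```

```text
[411.57969252 342.87399156 149.85316504] [-0.04275174 -0.83271219  0.19453806] 84.65938489267877 [-67.16009945  20.31275157  29.37648762 109.1631009  -12.22731886
  53.60485538 -39.98102301]
sleeve 148 (np.int32(228), np.int32(179), np.int32(12), np.int32(14)) [411.8, 345.3, 24.0]
b66 533 [372.3, 229.9] [26.4, 27.3] [523.8, -236.8, 18.0] [524.2, -238.0, 12.0]
b66 387 [279.6, 295.8] [19.1, 24.9] [523.4, -248.0, 18.0] [524.0, -240.9, 12.0]
g58 426 [424.1, 292.2] [23.7, 25.0] [379.0, -353.3, 18.0] [378.7, -355.2, 12.0]
g58 349 [219.1, 332.8] [19.3, 24.0] [378.9, -363.2, 18.0] [378.4, -357.0, 12.0]
tip [538.6, 43.8, 64.0] [541.5, 34.7, 66.0]
[([375.7, 225.9], 0.65), ([162.8, 175.8], 0.49)]
[([418.4, 296.8], 0.94), ([377.6, 229.1], 0.28)]
[]
[]
```

Call:
apply_moves(
  angular=[
    [0, 0, 0],
    [0, 0, 0],
    [0, 0, 0],
    [0, 0, 0],
    [0, 0, 0],
    [0, 0, 0],
    [0, 0, 0],
    [0, 0, 0],
    [0, 0, 0],
    [0, 0, 0],
    [0, 0, 0],
    [0, 0, 0],
  ],
  offset=[
    [0.5, -2.5, 0],
    [0.9, -4.7, 0],
    [1, -5.2, 0],
    [1, -5.2, 0],
    [1.1, -5.6, 0],
    [1.1, -5.6, 0],
    [1.1, -5.6, 0],
    [1.1, -5.6, 0],
    [1.1, -5.6, 0],
    [1, -5.2, 0],
    [0.9, -4.7, 0],
    [0.5, -2.7, 0],
  ],
  fingers=[9, 9, 9, 9, 9, 9, 9, 9, 9, 9, 9, 9],
  newtons=40,
)

```text
clock: 17.38
tcp_pos: [524.3, -241.8, 149.5]
tool_rot: [-179.9, 0.1, 81.9]
wrist_force: [-0.3, 0.8, 0.2]
gripper_width: 89.9
```

Call:
apply_moves(
  angular=[
    [0, 0, 0],
    [0, 0, 0],
    [0, 0, 0],
    [0, 0, 0],
    [0, 0, 0],
  ],
  offset=[
    [0, 0, 0],
    [0, 0, -4],
    [0, 0, -4],
    [0, 0, -2],
    [0, 0, 0],
  ],
  fingers=[9, 9, 9, 9, 9],
)

```text
clock: 18.0
tcp_pos: [524.3, -238.5, 49.5]
tool_rot: [-179.9, -0.0, 82.0]
wrist_force: [0.2, -0.7, 0.3]
gripper_width: 90.1
```

Run:
```python
from h import *
d=snap('side');t=snap('top');s=bot.read_state();print(s['tcp_pos'],s['tool_rot'],s['wrist_force'],s['gripper_width'])
r=lambda a:np.round(a,1).tolist()
for s,k,ro in ((t,'blue',(300,190,480,340)),(d,'blue',(190,280,330,360))):
        b=blob(mask(s,k,ro));c=b['ell'][0];print(b['area'],r(c),r(b['ell'][1]))
cv2.imwrite('pics/b1.png',np.hstack([cv2.resize(d['color'][240:320,230:330,::-1],(400,320),interpolation=cv2.INTER_CUBIC),cv2.resize(t['color'][190:270,322:422,::-1],(400,320),interpolation=cv2.INTER_CUBIC)]))
```

```text
[ 525.41932942 -239.19886541   51.31640026] [1.79940709e+02 1.43515886e-02 8.20150831e+01] [ 0.05682571  0.03775955 -1.21623835] 90.1738329871905
95 [363.1, 225.9] [6.7, 18.9]
384 [279.7, 295.9] [19.6, 24.5]
```

View pics/b1.png

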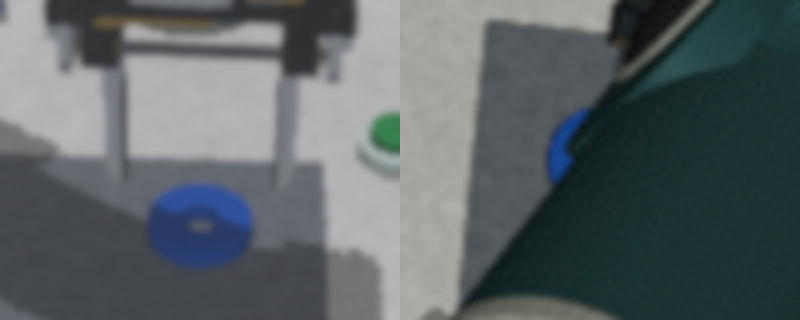

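Fingers straddle the blue ring evenly (tips crop x 117 and 287, ring centre 200).

Call:
apply_moves(
  angular=[
    [0, 0, 0],
    [0, 0, 0],
    [0, 0, 0],
    [0, 0, 0],
    [0, 0, 0],
    [0, 0, 0],
    [0, 0, 0],
  ],
  offset=[
    [0, 0, -2.4],
    [0, 0, -2],
    [0, 0, 0],
    [0, 0, 0],
    [0, 0, 0],
    [0, 0, 0],
    [0, 0, 0],
  ],
  fingers=[9, 9, 5.5, 5.5, 5.5, 5.5, 5.5],
  newtons=40,
)

```text
clock: 18.98
tcp_pos: [525.2, -239.3, 6.9]
tool_rot: [180.0, 0.0, 82.0]
wrist_force: [-1.3, 1.5, 6.5]
gripper_width: 65.8
```

Call:
apply_moves(
  angular=[
    [0, 0, 0],
    [0, 0, 0],
    [0, 0, 0],
    [0, 0, 0],
    [0, 0, 0],
    [0, 0, 0],
  ],
  offset=[
    [0, 0, 1],
    [0, 0, 2],
    [0, 0, 3],
    [0, 0, 3],
    [0, 0, 1],
    [0, 0, 0],
  ],
  fingers=[5.5, 5.5, 5.5, 5.5, 5.5, 5.5],
  newtons=45,
)

```text
clock: 19.73
tcp_pos: [525.1, -239.0, 106.9]
tool_rot: [179.9, -0.0, 82.0]
wrist_force: [-0.5, 0.1, -2.1]
gripper_width: 65.8
```

Run:
```python
from h import *
d=snap('side');s=bot.read_state();P=s['tcp_pos'];print(P,s['tool_rot'],s['wrist_force'],s['gripper_width'])
r=lambda a:np.round(a,1).tolist()
b=blob(mask(d,'blue',(190,180,350,360)));c=b['ell'][0];print(b['area'],r(c),r(b['ell'][1]),b['box'],r(proj(d,P+[0,0,5])))
cv2.imwrite('pics/b2.png',cv2.resize(d['color'][200:320,220:340,::-1],None,fx=4,fy=4,interpolation=cv2.INTER_CUBIC))
```

```text
[ 524.72967871 -238.8255151   106.01589314] [-1.79989868e+02 -1.28639707e-02  8.20199763e+01] [ 0.4010702   0.43579856 -0.5297833 ] 65.53458893546546
327 [280.3, 263.1] [17.1, 24.9] (np.int32(268), np.int32(255), np.int32(26), np.int32(18)) [280.2, 262.9]
```

View pics/b2.png

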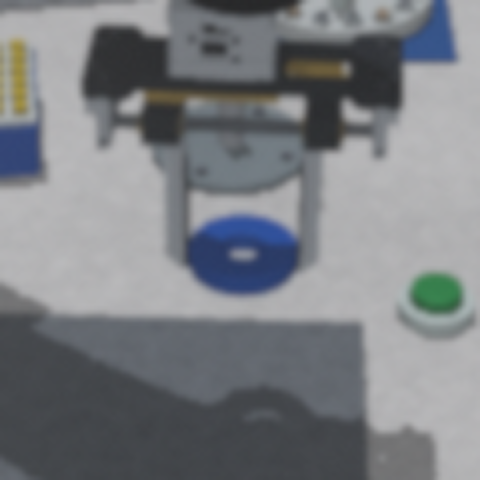

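Ring held (65.5 mm, pixel (280.3,263.1) vs predicted (280.2,262.9)). Carry over the spindle.

Call:
apply_moves(
  angular=[
    [0, 0, 0],
    [0, 0, 0],
    [0, 0, 0],
    [0, 0, 0],
    [0, 0, 0],
    [0, 0, 0],
    [0, 0, 0],
    [0, 0, 0],
    [0, 0, 0],
    [0, 0, 0],
  ],
  offset=[
    [0.1, 2, 0],
    [0.2, 3.6, 0],
    [0.2, 4, 0],
    [0.2, 4, 0],
    [0.25, 4, 0],
    [0.2, 4, 0],
    [0.2, 3.5, 0],
    [0.2, 2, 0],
    [0.01, 1, 0],
    [0, 0, 0],
  ],
  fingers=[5.5, 5.5, 5.5, 5.5, 5.5, 5.5, 5.5, 5.5, 5.5, 5.5],
  newtons=45,
)

```text
clock: 21.02
tcp_pos: [540.4, 41.4, 106.0]
tool_rot: [-180.0, 0.0, 82.0]
wrist_force: [0.4, -0.3, 0.3]
gripper_width: 65.5
```

Call:
apply_moves(
  angular=[
    [0, 0, 0],
    [0, 0, 0],
    [0, 0, 0],
  ],
  offset=[
    [0, 0, -1.5],
    [0, 0, -1.5],
    [0, 0, 0],
  ],
  fingers=[5.5, 5.5, 5.5],
)

```text
clock: 21.4
tcp_pos: [539.5, 41.1, 74.7]
tool_rot: [-179.9, 0.1, 82.0]
wrist_force: [0.1, -0.1, -1.0]
gripper_width: 65.2
```

Run:
```python
from h import *
d=snap('side');s=bot.read_state();P=s['tcp_pos'];print(P,s['tool_rot'],s['wrist_force'],s['gripper_width'])
r=lambda a:np.round(a,1).tolist()
b=blob(mask(d,'blue',(250,190,302,250)));c=b['ell'][0];print(b['area'],r(c),r(b['ell'][1]),b['box'],r(proj(d,P+[0,0,5])),'tip pred',r(proj(d,(540.3,42,66))))
cv2.imwrite('pics/b3.png',cv2.resize(d['color'][170:250,230:330,::-1],None,fx=6,fy=6,interpolation=cv2.INTER_CUBIC))
```

```text
[540.00107206  41.23006398  75.47451179] [-1.79922609e+02  5.07547857e-02  8.19594840e+01] [ 0.00321406 -0.43755271 -0.80810992] 65.57525255162693
260 [278.2, 208.7] [17.9, 30.1] (np.int32(268), np.int32(190), np.int32(20), np.int32(32)) [277.4, 214.2] tip pred [277.4, 218.3]
```

View pics/b3.png

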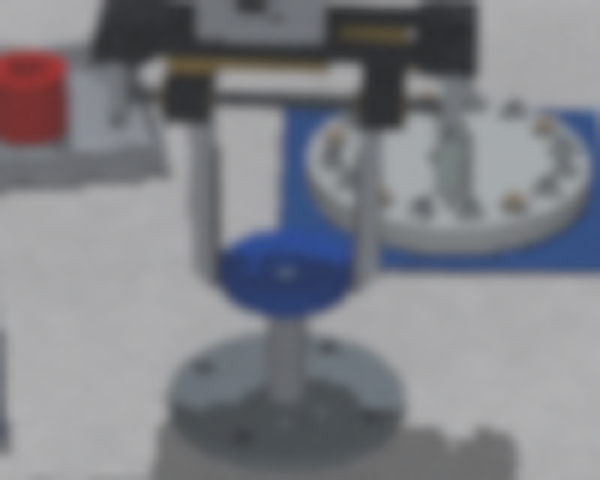

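Ring is centred over the spindle in x (both at crop column 286). Feel downward.

Call:
apply_moves(
  angular=[
    [0, 0, 0],
    [0, 0, 0],
    [0, 0, 0],
    [0, 0, 0],
  ],
  offset=[
    [0, 0, -0.6],
    [0, 0, -0.5],
    [0, 0, -0.4],
    [0, 0, 0],
  ],
  fingers=[5.5, 5.5, 5.5, 5.5],
  newtons=45,
)

```text
clock: 21.95
tcp_pos: [540.3, 41.9, 61.0]
tool_rot: [-180.0, 0.0, 82.0]
wrist_force: [-0.1, 0.1, -0.1]
gripper_width: 65.9
```

Call:
apply_moves(
  angular=[
    [0, 0, 0],
    [0, 0, 0],
    [0, 0, 0],
    [0, 0, 0],
  ],
  offset=[
    [0, 0, -1.6],
    [0, 0, -1.6],
    [0, 0, -1.5],
    [0, 0, 0],
  ],
  fingers=[5.5, 5.5, 5.5, 5.5],
  newtons=45,
)

```text
clock: 22.45
tcp_pos: [539.6, 41.6, 12.8]
tool_rot: [-179.9, 0.1, 82.0]
wrist_force: [-0.5, -0.8, -0.8]
gripper_width: 65.6
```

Call:
apply_moves(
  angular=[
    [0, 0, 0],
    [0, 0, 0],
    [0, 0, 0],
  ],
  offset=[
    [0, 0, -0.2],
    [0, 0, -0.1],
    [0, 0, 0],
  ],
  fingers=[5.5, 5.5, 5.5],
)

```text
clock: 22.82
tcp_pos: [540.6, 42.0, 11.5]
tool_rot: [180.0, -0.0, 82.0]
wrist_force: [0.1, -0.4, -0.0]
gripper_width: 65.3
```

Call:
apply_moves(
  angular=[
    [0, 0, 0],
    [0, 0, 0],
    [0, 0, 0],
    [0, 0, 0],
    [0, 0, 0],
    [0, 0, 0],
    [0, 0, 0],
  ],
  offset=[
    [0, 0, -0.15],
    [0, 0, 0],
    [0, 0, 0],
    [0, 0, 0],
    [0, 0, 0],
    [0, 0, 0],
    [0, 0, 0],
  ],
  fingers=[5.5, 5.5, 9, 9, 9, 9, 9],
)

```text
clock: 23.7
tcp_pos: [540.4, 41.9, 9.7]
tool_rot: [-180.0, 0.0, 82.0]
wrist_force: [0.3, 1.0, 0.3]
gripper_width: 90.0
```

Run:
```python
from h import *
d=snap('side');s=bot.read_state();P=s['tcp_pos'];print(P,s['tool_rot'],s['wrist_force'],s['gripper_width'])
r=lambda a:np.round(a,1).tolist()
b=blob(mask(d,'blue',(255,220,302,255)));c=b['ell'][0];print(b['area'],r(c),r(b['ell'][1]),b['box'],'pred',r(proj(d,(540.3,42,15))))
b=blob(mask(d,'green',(190,285,310,360)));print(r(b['ell'][0]))
```

```text
[540.43236913  41.85497071   9.70471956] [-1.79995192e+02  5.16722086e-03  8.20059323e+01] [-0.32976695 -0.14913762  0.23556581] 89.88038065300569
165 [277.5, 233.3] [12.9, 19.0] (np.int32(268), np.int32(228), np.int32(20), np.int32(13)) pred [277.3, 233.0]
[219.1, 332.7]
```

Call:
apply_moves(
  angular=[
    [0, 0, 0],
    [0, 0, 0],
    [0, 0, 0],
    [0, 0, 0],
  ],
  offset=[
    [0, 0, 2],
    [0, 0, 4],
    [0, 0, 5],
    [0, 0, 2],
  ],
  fingers=[9, 9, 9, 9],
)

```text
clock: 24.25
tcp_pos: [541.4, 41.7, 143.5]
tool_rot: [179.8, -0.1, 82.0]
wrist_force: [-0.5, 0.7, 0.1]
gripper_width: 90.0
```

Call:
apply_moves(
  angular=[
    [0, 0, 0],
    [0, 0, 0],
    [0, 0, 0],
    [0, 0, 0],
    [0, 0, 0],
    [0, 0, 0],
    [0, 0, 0],
    [0, 0, 0],
    [0, 0, 0],
    [0, 0, 0],
    [0, 0, 0],
  ],
  offset=[
    [-1.1, -2.8, 0],
    [-1.8, -4.5, 0],
    [-1.9, -4.7, 0],
    [-1.9, -4.7, 0],
    [-1.9, -4.7, 0],
    [-1.9, -4.7, 0],
    [-1.9, -4.7, 0],
    [-1.8, -4.5, 0],
    [-1.3, -3, 0],
    [-0.6, -1.5, 0],
    [0, 0, 0],
  ],
  fingers=[8.6, 8.6, 8.6, 8.6, 8.6, 8.6, 8.6, 8.6, 8.6, 8.6, 8.6],
)

```text
clock: 25.62
tcp_pos: [379.3, -356.4, 140.2]
tool_rot: [180.0, 0.0, 81.9]
wrist_force: [1.2, 0.9, -0.6]
gripper_width: 85.6
```

Call:
apply_moves(
  angular=[
    [0, 0, 0],
    [0, 0, 0],
    [0, 0, 0],
  ],
  offset=[
    [0, 0, -4],
    [0, 0, -5],
    [0, 0, 0],
  ],
  fingers=[8.6, 8.6, 8.6],
)

```text
clock: 26.0
tcp_pos: [378.7, -353.7, 47.9]
tool_rot: [-179.7, -0.1, 82.1]
wrist_force: [0.2, -0.5, 0.9]
gripper_width: 86.0
```

Run:
```python
from h import *
d=snap('side');t=snap('top');s=bot.read_state();P=s['tcp_pos'];print(P,s['tool_rot'],s['wrist_force'],s['gripper_width'])
r=lambda a:np.round(a,1).tolist()
for s,k,ro in ((t,'green',(360,200,480,340)),(d,'green',(190,285,310,360)),(d,'blue',(255,220,302,255))):
        b=blob(mask(s,k,ro));c=b['ell'][0];print(b['area'],r(c),r(b['ell'][1]))
cv2.imwrite('pics/g1.png',np.hstack([cv2.resize(d['color'][270:360,165:265,::-1],(400,360),interpolation=cv2.INTER_CUBIC),cv2.resize(d['color'][190:280,230:330,::-1],(400,360),interpolation=cv2.INTER_CUBIC)]))
```

```text
[ 380.08505286 -355.8484911    51.00214591] [1.79994906e+02 8.57049965e-03 8.20451689e+01] [-0.19119748 -0.39470329  0.74057587] 85.57864600700746
386 [423.0, 292.0] [21.9, 25.1]
339 [219.1, 333.3] [19.4, 23.2]
158 [277.5, 233.2] [12.1, 19.3]
```

View pics/g1.png

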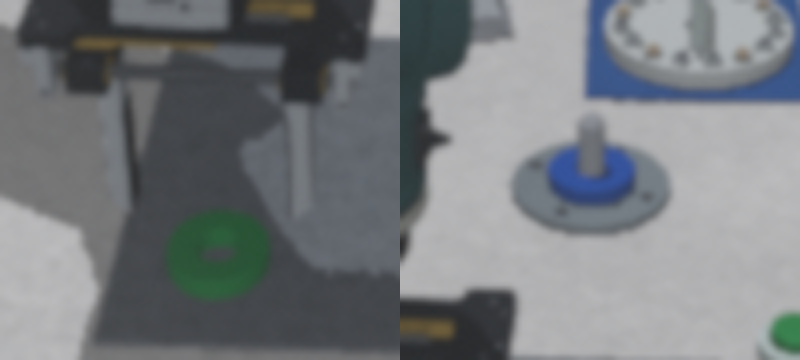

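Blue ring is flat on the hub. The fingers straddle the green ring (tips at crop x 128 and 300, ring at 218).

Call:
apply_moves(
  angular=[
    [0, 0, 0],
    [0, 0, 0],
    [0, 0, 0],
    [0, 0, 0],
    [0, 0, 0],
    [0, 0, 0],
    [0, 0, 0],
  ],
  offset=[
    [0, 0, -2.4],
    [0, 0, -1.95],
    [0, 0, 0],
    [0, 0, 0],
    [0, 0, 0],
    [0, 0, 0],
    [0, 0, 0],
  ],
  fingers=[8.6, 8.6, 4.8, 4.8, 4.8, 4.8, 4.8],
  newtons=40,
)

```text
clock: 26.98
tcp_pos: [379.8, -356.4, 6.9]
tool_rot: [180.0, 0.0, 82.0]
wrist_force: [0.2, 1.7, 8.7]
gripper_width: 57.3
```

Call:
apply_moves(
  angular=[
    [0, 0, 0],
    [0, 0, 0],
    [0, 0, 0],
    [0, 0, 0],
    [0, 0, 0],
    [0, 0, 0],
  ],
  offset=[
    [0, 0, 1],
    [0, 0, 2],
    [0, 0, 3],
    [0, 0, 3],
    [0, 0, 1],
    [0, 0, 0],
  ],
  fingers=[4.8, 4.8, 4.8, 4.8, 4.8, 4.8],
  newtons=45,
)

```text
clock: 27.72
tcp_pos: [379.8, -356.1, 106.9]
tool_rot: [179.9, 0.0, 82.0]
wrist_force: [0.0, 0.7, 0.1]
gripper_width: 57.6
```

Run:
```python
from h import *
d=snap('side');s=bot.read_state();P=s['tcp_pos'];print(P,s['tool_rot'],s['wrist_force'],s['gripper_width'])
r=lambda a:np.round(a,1).tolist()
b=blob(mask(d,'green',(180,250,300,360)));print(b['area'],r(b['ell'][0]),r(b['ell'][1]),r(proj(d,P+[0,0,5])))
```

```text
[ 379.48130712 -355.80489157  106.12121634] [ 1.79994327e+02 -1.17785214e-02  8.20269497e+01] [-0.90817633  0.84960724 -0.19088678] 57.38600630372772
353 [216.8, 298.9] [18.7, 24.4] [217.1, 298.2]
```

Call:
apply_moves(
  angular=[
    [0, 0, 0],
    [0, 0, 0],
    [0, 0, 0],
    [0, 0, 0],
    [0, 0, 0],
    [0, 0, 0],
    [0, 0, 0],
    [0, 0, 0],
    [0, 0, 0],
    [0, 0, 0],
    [0, 0, 0],
  ],
  offset=[
    [1.1, 2.8, 0],
    [1.8, 4.5, 0],
    [1.9, 4.7, 0],
    [1.9, 4.7, 0],
    [1.9, 4.7, 0],
    [1.9, 4.7, 0],
    [1.9, 4.7, 0],
    [1.8, 4.5, 0],
    [1.3, 3, 0],
    [0.6, 1.5, 0],
    [0, 0, 0],
  ],
  fingers=[4.8, 4.8, 4.8, 4.8, 4.8, 4.8, 4.8, 4.8, 4.8, 4.8, 4.8],
  newtons=45,
)

```text
clock: 29.15
tcp_pos: [540.1, 41.8, 105.6]
tool_rot: [-179.9, 0.0, 82.0]
wrist_force: [0.1, -1.9, -0.7]
gripper_width: 57.3
```

Call:
apply_moves(
  angular=[
    [0, 0, 0],
    [0, 0, 0],
    [0, 0, 0],
  ],
  offset=[
    [0, 0, -1.5],
    [0, 0, -1.5],
    [0, 0, 0],
  ],
  fingers=[4.8, 4.8, 4.8],
)

```text
clock: 29.52
tcp_pos: [539.4, 41.0, 74.8]
tool_rot: [-179.9, 0.1, 81.9]
wrist_force: [-0.3, -0.1, -0.6]
gripper_width: 57.4
```

Run:
```python
from h import *
d=snap('side');s=bot.read_state();P=s['tcp_pos'];print(P,s['tool_rot'],s['wrist_force'],s['gripper_width'])
r=lambda a:np.round(a,1).tolist()
b=blob(mask(d,'green',(250,190,302,250)));print(b['area'],r(b['ell'][0]),r(b['ell'][1]),r(proj(d,P+[0,0,5])))
b=blob(mask(d,'blue',(255,220,302,255)));print(b['area'],r(b['ell'][0]))
```

```text
[539.90503936  41.13729116  75.54099115] [-1.79923078e+02  4.43845113e-02  8.19489304e+01] [-0.45038119 -0.14675952 -0.39999809] 57.68111037863833
112 [277.8, 214.4] [10.5, 14.0] [277.3, 214.2]
159 [277.5, 233.3]
```

Call:
apply_moves(
  angular=[
    [0, 0, 0],
    [0, 0, 0],
    [0, 0, 0],
    [0, 0, 0],
  ],
  offset=[
    [0, 0, -0.6],
    [0, 0, -0.5],
    [0, 0, -0.4],
    [0, 0, 0],
  ],
  fingers=[4.8, 4.8, 4.8, 4.8],
)

```text
clock: 30.08
tcp_pos: [540.3, 41.9, 61.0]
tool_rot: [-180.0, 0.0, 82.0]
wrist_force: [-0.6, -0.4, -0.4]
gripper_width: 57.5
```

Call:
apply_moves(
  angular=[
    [0, 0, 0],
    [0, 0, 0],
    [0, 0, 0],
    [0, 0, 0],
    [0, 0, 0],
  ],
  offset=[
    [0, 0, -1.3],
    [0, 0, -1.3],
    [0, 0, -1],
    [0, 0, -0.1],
    [0, 0, 0],
  ],
  fingers=[4.8, 4.8, 4.8, 4.8, 4.8],
)

```text
clock: 30.7
tcp_pos: [540.3, 41.7, 23.9]
tool_rot: [-180.0, 0.0, 82.0]
wrist_force: [-0.1, -1.1, -0.6]
gripper_width: 57.6
```

Call:
apply_moves(
  angular=[
    [0, 0, 0],
    [0, 0, 0],
    [0, 0, 0],
    [0, 0, 0],
    [0, 0, 0],
    [0, 0, 0],
    [0, 0, 0],
  ],
  offset=[
    [0, 0, -0.05],
    [0, 0, 0],
    [0, 0, 0],
    [0, 0, 0],
    [0, 0, 0],
    [0, 0, 0],
    [0, 0, 0],
  ],
  fingers=[4.8, 4.8, 8, 8, 8, 8, 8],
)

```text
clock: 31.58
tcp_pos: [540.4, 41.9, 23.7]
tool_rot: [-180.0, 0.0, 82.0]
wrist_force: [-0.0, -0.3, 0.7]
gripper_width: 80.0
```

Call:
apply_moves(
  angular=[
    [0, 0, 0],
    [0, 0, 0],
    [0, 0, 0],
    [0, 0, 0],
  ],
  offset=[
    [0, 0, 2],
    [0, 0, 4],
    [0, 0, 5],
    [0, 0, 2],
  ],
  fingers=[8, 8, 8, 8],
)

```text
clock: 32.08
tcp_pos: [541.4, 41.6, 157.5]
tool_rot: [179.8, -0.1, 82.0]
wrist_force: [0.1, 0.2, -0.7]
gripper_width: 79.9
```

Run:
```python
from h import *
d=snap('side');t=snap('top');s=bot.read_state();P=s['tcp_pos'];print(P,s['tool_rot'],s['wrist_force'],s['gripper_width'])
r=lambda a:np.round(a,1).tolist()
b=blob(mask(d,'green',(250,210,302,255)));print(b['area'],r(b['ell'][0]),r(b['ell'][1]),r(proj(d,(540.3,42,29))))
b=blob(mask(d,'blue',(255,220,302,255)));print(b['area'],r(b['ell'][0]))
cv2.imwrite('pics/g2.png',np.hstack([cv2.resize(d['color'][170:260,230:330,::-1],(400,360),interpolation=cv2.INTER_CUBIC),cv2.resize(t['color'][130:230,110:210,::-1],(400,360),interpolation=cv2.INTER_CUBIC)]))
b=blob(mask(t,'green',(325,160,355,190)));b2=blob(mask(d,'green',(315,262,345,285)));print(r(b['ell'][0]),r(b2['ell'][0]))
```

```text
[541.58882891  41.954768   156.87174083] [ 1.79790839e+02 -1.18238750e-01  8.19971463e+01] [ 0.0734828   0.31499064 -0.60621464] 80.19281800966155
119 [277.4, 229.7] [10.9, 16.3] [277.3, 229.0]
62 [277.5, 230.4]
[339.5, 173.0] [328.9, 272.7]
```

View pics/g2.png

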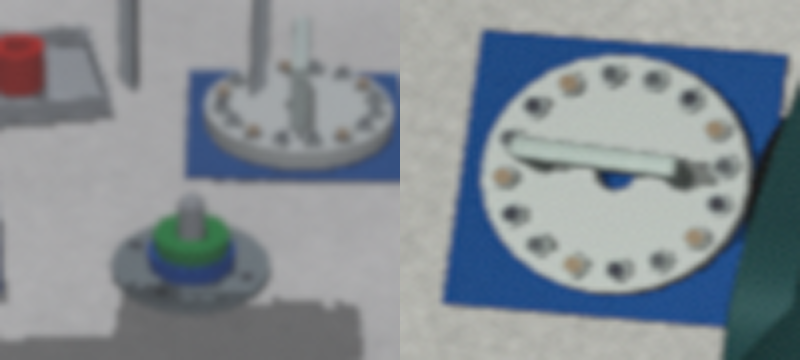

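Both rings sit flat and stacked, and the disc lies undisturbed on the pad. Fetching the disc.

Call:
apply_moves(
  angular=[
    [0, 0, 0],
    [0, 0, 0],
    [0, 0, 0],
    [0, 0, 0],
    [0, 0, 0],
    [0, 0, 0],
    [0, 0, 0],
    [0, 0, 0],
    [0, 0, 0],
    [0, 0, 0],
    [0, 0, 0],
  ],
  offset=[
    [1.4, 2.8, 0],
    [2.2, 4.4, 0],
    [2.2, 4.5, 0],
    [2.2, 4.4, 0],
    [1.7, 3.4, 0],
    [1.1, 2.1, 0],
    [0, 0, 0],
    [0, 0, -3],
    [0, 0, -4],
    [0, 0, -2.6],
    [0, 0, 0],
  ],
  fingers=[5, 5, 5, 5, 5, 5, 5, 5, 5, 5, 5],
)

```text
clock: 33.55
tcp_pos: [647.2, 256.4, 56.2]
tool_rot: [-179.8, 0.1, 81.9]
wrist_force: [0.7, -0.4, 0.6]
gripper_width: 50.4
```

Call:
apply_moves(
  angular=[
    [0, 0, 0],
    [0, 0, 0],
    [0, 0, 0],
    [0, 0, 0],
    [0, 0, 0],
  ],
  offset=[
    [0, 0, 0],
    [0, 0, 0],
    [0, 0, 0],
    [0, 0, 0],
    [0, 0, 0],
  ],
  fingers=[1, 1, 1, 1, 1],
  newtons=60,
)

```text
clock: 34.17
tcp_pos: [648.6, 258.0, 58.1]
tool_rot: [180.0, -0.0, 82.0]
wrist_force: [-2.3, -0.8, 5.6]
gripper_width: 13.3
```

Call:
apply_moves(
  angular=[
    [0, 0, 0],
    [0, 0, 0],
    [0, 0, 0],
    [0, 0, 0],
    [0, 0, 0],
  ],
  offset=[
    [0, 0, 1],
    [0, 0, 2.5],
    [0, 0, 3],
    [0, 0, 2],
    [0, 0, 0],
  ],
  fingers=[1, 1, 1, 1, 1],
)

```text
clock: 34.8
tcp_pos: [649.0, 258.1, 144.0]
tool_rot: [179.9, -0.1, 82.0]
wrist_force: [-0.1, 0.3, -3.8]
gripper_width: 13.3
```

Call:
apply_moves(
  angular=[
    [0, 0, 0],
    [0, 0, 0],
    [0, 0, 0],
    [0, 0, 0],
    [0, 0, 0],
    [0, 0, 0],
    [0, 0, 0],
    [0, 0, 0],
    [0, 0, 0],
  ],
  offset=[
    [-1, -2, 0],
    [-1.5, -3, 0],
    [-1.8, -3.6, 0],
    [-1.8, -3.6, 0],
    [-1.8, -3.6, 0],
    [-1.5, -3, 0],
    [-0.9, -1.8, 0],
    [-0.5, -1, 0],
    [0, 0, 0],
  ],
  fingers=[1, 1, 1, 1, 1, 1, 1, 1, 1],
)

```text
clock: 35.92
tcp_pos: [540.5, 42.0, 142.6]
tool_rot: [-180.0, 0.0, 82.0]
wrist_force: [1.2, 0.1, -3.5]
gripper_width: 13.4
```

Run:
```python
from h import *
d=snap('side');s=bot.read_state();P=s['tcp_pos'];print(P,s['tool_rot'],s['wrist_force'],s['gripper_width'])
cv2.imwrite('pics/d2.png',cv2.resize(d['color'][130:260,215:345,::-1],None,fx=4.5,fy=4.5,interpolation=cv2.INTER_CUBIC))
```

```text
[540.76189339  42.65261149 142.62540535] [-1.79999158e+02 -7.70424810e-03  8.20468563e+01] [ 0.85193629  0.8631413  -3.73798186] 13.683916963194998
```

View pics/d2.png

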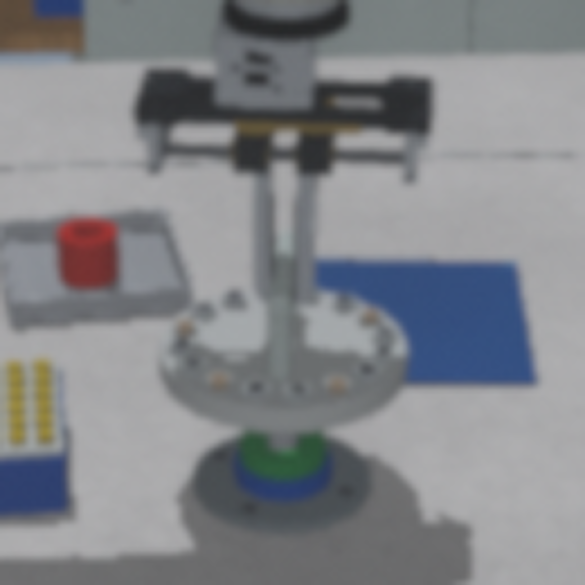

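Disc held level, centred over the spindle column (~crop 283), sleeve in the tray. Lower onto the cone.

Call:
apply_moves(
  angular=[
    [0, 0, 0],
    [0, 0, 0],
    [0, 0, 0],
    [0, 0, 0],
    [0, 0, 0],
  ],
  offset=[
    [0, 0, -1],
    [0, 0, -0.9],
    [0, 0, -0.7],
    [0, 0, -0.6],
    [0, 0, 0],
  ],
  fingers=[1, 1, 1, 1, 1],
)

```text
clock: 36.6
tcp_pos: [540.2, 41.8, 110.3]
tool_rot: [-180.0, 0.0, 82.0]
wrist_force: [0.7, -0.8, -4.1]
gripper_width: 13.8
```

Call:
apply_moves(
  angular=[
    [0, 0, 0],
    [0, 0, 0],
    [0, 0, 0],
    [0, 0, 0],
  ],
  offset=[
    [0, 0, -0.8],
    [0, 0, -0.7],
    [0, 0, -0.5],
    [0, 0, 0],
  ],
  fingers=[1, 1, 1, 1],
)

```text
clock: 37.1
tcp_pos: [540.3, 41.8, 90.3]
tool_rot: [-180.0, 0.0, 82.0]
wrist_force: [0.2, 0.3, -4.3]
gripper_width: 13.2
```

Call:
apply_moves(
  angular=[
    [0, 0, 0],
    [0, 0, 0],
    [0, 0, 0],
  ],
  offset=[
    [0, 0, -0.15],
    [0, 0, -0.1],
    [0, 0, 0],
  ],
  fingers=[1, 1, 1],
)

```text
clock: 37.48
tcp_pos: [540.8, 41.9, 89.0]
tool_rot: [180.0, -0.0, 82.0]
wrist_force: [-4.7, 0.7, 11.1]
gripper_width: 13.9
```

Call:
apply_moves(
  angular=[
    [0, 0, 0],
    [0, 0, 0],
    [0, 0, 0],
    [0, 0, 0],
    [0, 0, 0],
    [0, 0, 0],
    [0, 0, 0],
    [0, 0, 0],
    [0, 0, 0],
  ],
  offset=[
    [0, 0, 0],
    [0, 0, 0],
    [0, 0, 0],
    [0, 0, 0],
    [0, 0, 0],
    [0, 0, 2],
    [0, 0, 4],
    [0, 0, 3],
    [0, 0, 0],
  ],
  fingers=[5, 5, 5, 5, 5, 5, 5, 5, 5],
)

```text
clock: 38.6
tcp_pos: [541.7, 41.9, 181.3]
tool_rot: [179.8, -0.1, 82.0]
wrist_force: [-0.7, 0.2, 0.3]
gripper_width: 49.8
```

Call:
apply_moves(
  angular=[
    [0, 0, 0],
    [0, 0, 0],
    [0, 0, 0],
    [0, 0, 0],
    [0, 0, 0],
    [0, 0, 0],
    [0, 0, 0],
    [0, 0, 0],
    [0, 0, 0],
    [0, 0, 0],
  ],
  offset=[
    [1.2, -2, 0],
    [2.2, -3.8, 0],
    [2.4, -4.2, 0],
    [2.4, -4, 0],
    [2.2, -3.6, 0],
    [1.6, -2.8, 0],
    [0, 0, -3],
    [0, 0, -5],
    [0, 0, -4],
    [0, 0, 0],
  ],
  fingers=[0.5, 0.5, 0.5, 0.5, 0.5, 0.5, 0.5, 0.5, 0.5, 0.5],
)

```text
clock: 39.85
tcp_pos: [658.7, -161.7, 55.9]
tool_rot: [-179.7, 0.0, 82.0]
wrist_force: [0.5, -0.1, 1.0]
gripper_width: 5.0
```

Run:
```python
from h import *
d=snap('side');s=bot.read_state();P=s['tcp_pos'];print(P,s['tool_rot'],s['wrist_force'],s['gripper_width'])
cv2.imwrite('pics/f1.png',np.hstack([cv2.resize(d['color'][170:260,230:330,::-1],(400,360),interpolation=cv2.INTER_CUBIC),cv2.resize(d['color'][210:300,280:380,::-1],(400,360),interpolation=cv2.INTER_CUBIC)]))
print(proj(d,P),[proj(d,(660.5,-162.5,z)).round(1) for z in (15,20,25)])
```

```text
[ 659.97361701 -162.24450383   58.25656588] [-1.79901891e+02  2.56769009e-02  8.19904296e+01] [0.22825078 0.0898263  0.30873678] 5.397826806932787
[329.39630699 259.60637917] [array([328.6, 273. ]), array([328.7, 271.5]), array([328.8, 269.9])]
```

Picture budget is used up, so I'll check by numbers from here. Probe down to the button.

Call:
apply_moves(
  angular=[
    [0, 0, 0],
    [0, 0, 0],
    [0, 0, 0],
  ],
  offset=[
    [0, 0, -2],
    [0, 0, -1],
    [0, 0, 0],
  ],
  fingers=[0.5, 0.5, 0.5],
)

```text
clock: 40.28
tcp_pos: [660.2, -162.0, 27.9]
tool_rot: [-180.0, 0.0, 82.0]
wrist_force: [-0.4, -0.6, 1.1]
gripper_width: 5.4
```

Run:
```python
from h import *
d=snap('side');t=snap('top');r=lambda a:np.round(a,1).tolist()
b=blob(mask(d,'white',(240,180,315,250)));print('disc side',b['area'],b['box'],r(b['ell']  [0]),r(b['ell'][1]))
# predicted outline of the disc at spindle, underside z=36
a=np.linspace(0,2*np.pi,72)
for z in (36,54):
    p=np.array([proj(d,(540.3+80*np.cos(x),42+80*np.sin(x),z)) for x in a]);print(z,r(p.min(0)),r(p.max(0)))
    p=np.array([proj(t,(540.3+80*np.cos(x),42+80*np.sin(x),z)) for x in a]);print(z,'top',r(p.min(0)),r(p.max(0)))
b=blob(mask(t,'white',(205,170,305,270)));print('disc top',b['area'],b['box'],r(b['ell'][0]),r(b['ell'][1]))
g=cv2.cvtColor(d['color'],cv2.COLOR_RGB2GRAY);print(g[205:260:2,278].tolist())
print(d['color'][222,245:315:4].tolist())
```

```text
disc side 1866 (np.int32(240), np.int32(180), np.int32(75), np.int32(70)) [269.2, 207.4] [47.0, 86.7]
36 [250.3, 213.4] [304.3, 242.0]
36 top [219.8, 188.3] [288.4, 256.7]
54 [250.2, 208.3] [304.5, 236.7]
54 top [219.0, 187.1] [288.7, 256.5]
disc top 5139 (np.int32(205), np.int32(170), np.int32(96), np.int32(100)) [236.9, 203.3] [69.6, 127.3]
[172, 172, 172, 169, 151, 128, 127, 125, 124, 125, 125, 125, 123, 124, 136, 158, 157, 135, 123, 90, 87, 95, 110, 115, 115, 136, 173, 176]
[[180, 179, 181], [182, 182, 184], [154, 159, 161], [138, 142, 146], [176, 181, 182], [176, 181, 182], [176, 181, 183], [159, 164, 166], [125, 133, 133], [108, 111, 113], [176, 180, 183], [176, 180, 183], [175, 180, 182], [109, 112, 114], [45, 46, 49], [44, 46, 48], [44, 45, 48], [43, 45, 48]]
```

The disc's front lower edge is at row ~242, as predicted for an underside at z = 36. Keep pressing down.

Call:
apply_moves(
  angular=[
    [0, 0, 0],
    [0, 0, 0],
    [0, 0, 0],
  ],
  offset=[
    [0, 0, -0.3],
    [0, 0, -0.3],
    [0, 0, 0],
  ],
  fingers=[0.5, 0.5, 0.5],
)

```text
clock: 40.75
tcp_pos: [660.5, -162.1, 22.2]
tool_rot: [-180.0, 0.0, 82.0]
wrist_force: [-0.1, 0.2, 1.5]
gripper_width: 5.4
```

Call:
apply_moves(
  angular=[
    [0, 0, 0],
    [0, 0, 0],
    [0, 0, 0],
  ],
  offset=[
    [0, 0, -0.2],
    [0, 0, -0.1],
    [0, 0, 0],
  ],
  fingers=[0.5, 0.5, 0.5],
)

```text
clock: 41.12
tcp_pos: [660.5, -162.1, 19.3]
tool_rot: [180.0, -0.0, 82.0]
wrist_force: [-0.4, -0.3, 3.8]
gripper_width: 5.1
```

Call:
apply_moves(
  angular=[
    [0, 0, 0],
    [0, 0, 0],
    [0, 0, 0],
  ],
  offset=[
    [0, 0, -0.2],
    [0, 0, -0.1],
    [0, 0, 0],
  ],
  fingers=[0.5, 0.5, 0.5],
)

```text
clock: 41.5
tcp_pos: [660.6, -162.1, 16.4]
tool_rot: [180.0, -0.0, 82.0]
wrist_force: [-1.8, 1.4, 5.2]
gripper_width: 5.3
```

Call:
apply_moves(
  angular=[
    [0, 0, 0],
    [0, 0, 0],
    [0, 0, 0],
  ],
  offset=[
    [0, 0, -0.15],
    [0, 0, -0.1],
    [0, 0, 0],
  ],
  fingers=[0.5, 0.5, 0.5],
)

```text
clock: 41.88
tcp_pos: [660.7, -162.2, 15.7]
tool_rot: [180.0, -0.0, 82.0]
wrist_force: [-11.7, 5.4, 34.7]
gripper_width: 5.0
```

Button hit its stop (35 N, travel from ~21.5 to 15.7). Retract and check.

Call:
apply_moves(
  angular=[
    [0, 0, 0],
    [0, 0, 0],
    [0, 0, 0],
    [0, 0, 0],
    [0, 0, 0],
    [0, 0, 0],
    [0, 0, 0],
  ],
  offset=[
    [0, 0, 2],
    [0, 0, 4],
    [0, 0, 5],
    [0, 0, 4],
    [0, -4, 2],
    [0, -4, 0],
    [0, 0, 0],
  ],
  fingers=[0.5, 0.5, 0.5, 0.5, 0.5, 0.5, 0.5],
)

```text
clock: 42.75
tcp_pos: [659.2, -245.9, 184.1]
tool_rot: [-180.0, 0.1, 81.7]
wrist_force: [-0.1, 0.0, -0.0]
gripper_width: 5.1
```

Run:
```python
from h import *
d=snap('side');t=snap('top');r=lambda a:np.round(a,1).tolist();s=bot.read_state();print(r(s['tcp_pos']),r(s['wrist_force']))
g=cv2.cvtColor(d['color'],cv2.COLOR_RGB2GRAY)
for c in (258,268,278,288,298):
    col=g[225:262,c].tolist();
    pr=[proj(d,(540.3+80*np.cos(x),42+80*np.sin(x),36)) for x in np.linspace(np.pi,2*np.pi,400)]
    print(c,'pred low edge',round(min(pr,key=lambda p:abs(p[0]-c))[1],1),col)
b=blob(mask(d,'red',(200,140,260,230)));print('sleeve',r(atz(d,b['ell'][0],24)))
b=blob(mask(t,'red',(90,240,165,315)));print('sleeve top',r(atz(t,b['ell'][0],44)))
for n in ('disc','jar','tips','rack'): print(n,[(r(x['position']),round(x['confidence'],2)) for x in finder.boxes_of('top',n)[:1]],[(r(x['position']),round(x['confidence'],2)) for x in finder.boxes_of('side',n)[:1]])
```

```text
[660.2, -242.1, 183.5] [-0.1, 0.9, -0.5]
258 pred low edge 237.7 [139, 122, 118, 125, 142, 166, 173, 162, 144, 129, 123, 120, 113, 104, 100, 103, 110, 114, 116, 117, 117, 118, 119, 126, 143, 164, 179, 182, 180, 178, 178, 179, 180, 179, 180, 180, 178]
268 pred low edge 241.1 [179, 179, 179, 180, 179, 178, 176, 173, 171, 169, 168, 159, 141, 133, 131, 123, 105, 86, 81, 85, 91, 97, 107, 113, 115, 115, 115, 118, 136, 162, 175, 176, 178, 179, 179, 178, 177]
278 pred low edge 242.0 [125, 125, 125, 125, 123, 121, 124, 129, 136, 144, 157, 165, 157, 141, 135, 132, 124, 106, 91, 86, 87, 91, 96, 102, 111, 115, 116, 115, 115, 118, 136, 163, 174, 175, 176, 176, 178]
288 pred low edge 240.9 [180, 179, 179, 178, 174, 160, 142, 128, 126, 145, 161, 155, 139, 131, 128, 121, 104, 90, 86, 89, 93, 100, 108, 112, 113, 112, 113, 114, 118, 137, 162, 174, 177, 177, 177, 176, 176]
298 pred low edge 237.0 [129, 136, 148, 149, 142, 144, 151, 146, 132, 121, 118, 118, 116, 114, 113, 115, 115, 116, 117, 116, 116, 115, 116, 116, 118, 125, 145, 167, 177, 178, 177, 177, 177, 176, 178, 180, 181]
sleeve [411.7, 346.3, 24.0]
sleeve top [412.3, 340.6, 44.0]
disc [([254.9, 219.7], 0.78)] []
jar [] [([369.1, 307.2], 0.68)]
tips [([235.1, 296.8], 0.81)] [([214.3, 226.2], 0.67)]
rack [([249.5, 117.5], 0.86)] [([239.2, 188.2], 0.19)]
```

```bash
python3 -c "
from workcell import bot
print(bot.close_job())"
```

```text
the job is handed in; nothing more can be done
None
```

The job is done and handed in at about 43 s on the robot clock; no verdict was reported.

**What was done:**
1. I set the disc on the blue pad, then took the red sleeve off the spindle and left it in the tray.
2. Only two rings were present. I threaded the blue 66 mm ring first and the green 58 mm ring on top of it.
3. I put the disc back on the rings and pressed the green button to its stop, seeing about 35 N with the 6 mm of travel used.

**Last checks:**
- **Rings:** they sat flat on the hub, within about 1 pixel of their predicted image positions.
- **Disc:** its lower edge matches an underside at z = 36 mm, which is 28 mm above the hub. The left and right sides agree, so it is level.
- **Sleeve:** it stands near (412, 343) mm, inside the tray.
- **Robot:** it is clear of everything, with wrist force near 0.

**Not fully confirmed:**
- **Camera agreement:** the two cameras disagreed by 3–6 mm in y on several points. I used values between the two, and the rings and disc went on without side force.
- **Final look:** the picture limit was reached, so the end state was checked by numbers only.
- **Bystanders:** in the last check each network search missed some objects. The jar was found only in the side view. The rack was found reliably only in the top view; its low-confidence side hit was in the wrong place. The objects it did find were within a few pixels of where they started, except that the tip box read about 8 pixels off in the top view. It read under 2 pixels off in the side view.

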